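Lock the thickness setting of a vegetable slicer with its jam nut

ROBOT

A 7-joint arm with a two-finger parallel gripper is mounted at the origin on a cart in front of the work surface, level with it; the furniture and walls round the work are solid. World frame = base frame: x ahead of the robot, y to its left, z up, the work surface at z = 0. Lengths are in m, angles in rad, forces in N, time in s.
With the tool pointing down it reaches from about 0.35 to 0.9 m from the base axis. Payload 8.1 kg.
Tool frame: the origin (TCP) lies at the very end of the fingers, on their centre line; the grasp point (between the pads) lies 19 mm behind it (ctrl.hold_point_z is the distance from the TCP to the grasp point, in m); z points along the fingers, y is the line along which they close (so a half turn about z gives the same grasp; the last joint's range is limited). The gripper opens to 85 mm and grips with 20 to 120 N. Pads are 22 mm wide; open, the fingers measure 114 mm over their backs; the gripper's body (76 mm by 85 mm) begins 54 mm behind the grasp point. The pads swing forward as they close: fully open they stand 13 mm farther back than shut.
Start: joints at [-1.314, 0.434, 0.025, 1.573, -0.012, 1.134, -0.075], TCP at [0.22, 0.585, 0.206] pointing down, gripper open.
Joint ranges: [-2.62, 2.62], [-0.44, 2.09], [-1.27, 1.32], [0.08, 2.57], [-1.32, 4.46], [0.12, 2], [-2.74, 2.74]. Speed limits (rad/s): [2.22, 2.22, 3.01, 3.01, 3.14, 3.14, 3.14].

INTERFACE

Orientations are given as a unit quaternion [x, y, z, w].
In Python, from workcell import ctrl gives the robot as it stands.
- The arm moves only by the shell command python3 jog.py 'ROWS' [FORCE]. ROWS is a JSON list of rows, 1 to 5 of them, each of 7 numbers: dx, dy, dz in m, then a rotation vector rx, ry, rz in rad, then the finger opening in m; each row is the pose to reach, as a shift and turn from the pose commanded when the command began, along the tool's axes at that moment; what a row does not reach only later rows make up. A row lasts 1/12 s, in which the tool goes at most 0.0417 m and 0.125 rad, less where a joint would pass 70% of its speed; a pose out of reach is approached as far as the arm can. The fingers move at their own pace and stop on an object; FORCE is the grip in N (left out, the last holds). Time passes only in rows, so rows that do not move let the fingers close. It prints the time, the measured TCP pose, the force, the opening and the grip force at its end.
- ctrl.observe(): the state, without advancing time (a new reading comes with each control period).
- ctrl.read_camera(name): name is "scene" or "top" or "wrist"; returns a dict with "pixels" (480x640x3 uint8, blue, green, red), "K" (3x3 intrinsics, pixels), "R" (3x3) and "t" (3): a world point X has camera coordinates R X + t. Camera axes: x right, y down, z forward; pixel columns grow to the right and rows downward; lengths in m; the calibration is good to about 2 mm. A picture is of the moment at which its call begins. There is no depth.
- ctrl.close_job(): hands the job in; it is judged then, once.
The state is a dict: "time": time; "q": joint angles; "joint_velocities": joint speeds; "joint_torque": joint torques, N m; "eef_pos": TCP position; "ee_rot": TCP orientation; "ft_force": force on the tool from outside, world axes, zero at the start; "ft_torque": the same for the moment, N m; "opening": finger opening in m; "finger_force": force on a finger pad.
Only numpy, scipy, OpenCV 4.12 (cv2) and the standard library are available. Lean on these libraries where they do the work, as an engineer would, in place of code of your own. Each camera call takes 0.05 s, during which the arm holds its last target. There are 200 camera calls.

TASK

The slice thickness of the vegetable slicer has been set with the round knurled set nut on its sloping side stud. Run the black six-sided lock nut down the stud onto the set nut and tighten it firmly, so that the spring washer between them is squeezed and the two stay jammed when you let go. Do not turn the set nut, which would upset the thickness, and do not disturb the onion, the spice jar with the black cap or the little glass spice dish.

Things in the scene. Friction and masses are not known exactly. Their poses are not given: they have to be found in the camera images.
- slicer: Steel vegetable slicer (mandoline), 320 mm long, 150 mm wide, standing fixed across the worktop, deck sloping 30 degrees. Origin on the worktop under the deck; x axis level towards the raised end with the wire leg (handle at x = 215 mm, 215 mm high), y across, z up; low end with black foot bar at x = -103 mm. A bracket at its side y = -114 mm carries the stud.
- stud_tip (a point): Tip of the 18 mm threaded stud, which stands square to the deck and so leans 30 degrees from vertical towards the low end (axis -0.5, 0, 0.866 in slicer axes). From below it carries set nut, spring washer and lock nut; it stands 4 to 22 mm out of the lock nut. Axes as slicer.
- lock_nut: Lock nut: black plastic hexagon, brass core, 44 mm across flats (51 mm over corners), 31 mm high, on a steel flange 56 mm wide, 5 mm thick. Origin: centre of the flange's underside; z up along the stud, y square to a pair of flats (they repeat every 60 degrees). Clockwise from above runs it down, 10 mm a turn, at about 0.3 N m; it starts 2.6 to 6 rad above the washer, so it needs regrasping.
- lock_grip (a point): Grip point in the lock nut, on the stud's axis, 25 mm above the nut's underside and 11 mm below its top; axes as lock_nut. Fingertips 19 mm below this point are 1 mm above the flange; grip 3 mm higher to clear it.
- lock_seat (a point): Centre of the underside of the lock nut's flange, on the stud's axis. The flange meets the free washer when this point is 2 mm above set_top.
- set_nut: Set nut: round knurled aluminium nut, 64 mm wide, 16 mm high, below the lock nut. Origin: centre of its underside; z up along the stud. It holds by stiffness only: above about 1.8 N m it is dragged round with the lock nut and the thickness setting is lost.
- set_top (a point): Centre of the top face of the set nut, on the stud's axis; z up along the stud.
- set_mark (a point): Small red mark on the rim of the set nut's top face, 29 mm from the stud's axis; it shows whether the set nut has turned.
- spring_washer (a joint): Brass wave washer, 43 mm wide, 2 mm high, lying on the set nut. Value: rad that the lock nut has turned on since meeting the washer, squeezing it; 0 free, 0.35 flat (a stop). Turning on takes 0.45 N m at first and 1.2 N m more per rad: 0.25 to 0.35 rad (0.75 to 0.9 N m, some 0.4 N m above running free) is firm and stays when let go; past flat the torque shoots up.
- onion: Brown onion, 52 mm wide and 64 mm high, loose on the worktop at the right; origin under it.
- spice_jar: Small glass spice jar with a black cap, 40 mm wide and 105 mm high, standing loose on the worktop at the right; origin under it.
- spice_dish: Little glass dish of orange spice, 55 mm wide and 22 mm high, loose on the worktop at the front left of the slicer; origin under it.

How it is judged:
On the way:
1. the lock nut has been run down the stud to the spring washer (its underside less than 3.5 mm above the set nut) (z of lock_seat in the frame of set_top below 0.0035 m), for 0.1 s.
At the end, for the whole second after the job is handed in: The lock nut sits on the washer (underside within 3 mm of the set nut), the spring washer is and stays squeezed by more than 0.2 rad of nut turn, and the red mark of the set nut is within 4 mm of where it was (value of joint spring_washer above 0.2 rad and z of lock_seat in the frame of set_top below 0.003 m and distance of set_mark from where it was at the start of the episode below 0.004 m); the robot touches nothing.
It fails at once if the set nut is turned or dragged round (its red mark moves more than 4 mm) (distance of set_mark from where it was at the start of the episode above 0.004 m).
It fails at once if the onion, the spice jar or the spice dish is shifted by more than 20 mm (distance of any of onion, spice_jar, spice_dish from where it was at the start of the episode above 0.02 m).
It also fails if it takes over 54 s, if anything falls off the work surface, if the arm or the gripper's body presses on something with over 40 N, if the wrist force passes 120 N, or if a joint passes its speed limit or range.

## Working session

There is one attempt and no reset: what is moved stays moved. The work goes in short steps, Python scripts to look and compute and a shell command to move; the robot and the scene stay as the last step left them, time stands still between calls to the robot, and variables do not carry over. Pictures are saved under pics/ and viewed, at most 10 in all, crops included, and the job is handed in when it is done.

```bash
ls; mkdir -p pics
python3 - <<'E'
from workcell import ctrl
import cv2,numpy as np
o=ctrl.observe();print({k:np.round(v,3).tolist() for k,v in o.items()}, ctrl.hold_point_z)
for n in("scene","top"):
    c=ctrl.read_camera(n);cv2.imwrite(f"pics/{n}0.png",c["pixels"]);np.savez(f"pics/{n}0.npz",**c);print(n,c["K"],c["R"],c["t"])
E
```

```text
jog.py
pics
workcell.py
{'time': 0.0, 'q': [-1.314, 0.435, 0.025, 1.574, -0.012, 1.134, -0.075], 'joint_velocities': [0.0, 0.0, 0.002, 0.0, 0.0, -0.001, 0.0], 'joint_torque': [0.0, -67.046, 1.026, -31.622, 0.016, 0.012, 0.0], 'eef_pos': [0.22, 0.584, 0.205], 'ee_rot': [0.179, 0.984, -0.001, -0.0], 'ft_force': [-0.027, -0.816, -0.32], 'ft_torque': [0.026, -0.027, 0.013], 'finger_force': 0.0, 'opening': 0.086} 0.0187
scene [[541.75332792   0.         326.14379448]
 [  0.         541.75332792 238.49503925]
 [  0.           0.           1.        ]] [[ 0.90526109 -0.42474261  0.0098018 ]
 [-0.28850634 -0.63150689 -0.71969657]
 [ 0.3118757   0.64868542 -0.69421955]] [-0.52573548  0.13477529  1.14748822]
top [[456.41621962   0.         321.43302237]
 [  0.         456.41621962 234.82058776]
 [  0.           0.           1.        ]] [[ 0.01584277 -0.99973432 -0.01674199]
 [-0.99048427 -0.01340239 -0.13697188]
 [ 0.13671111  0.01875269 -0.99043345]] [-0.14000903  0.53778681  0.91660903]
```
View pics/scene0.png

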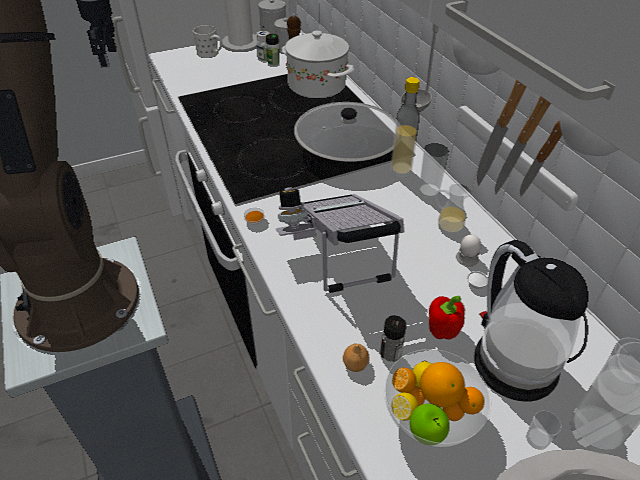

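View pics/top0.png

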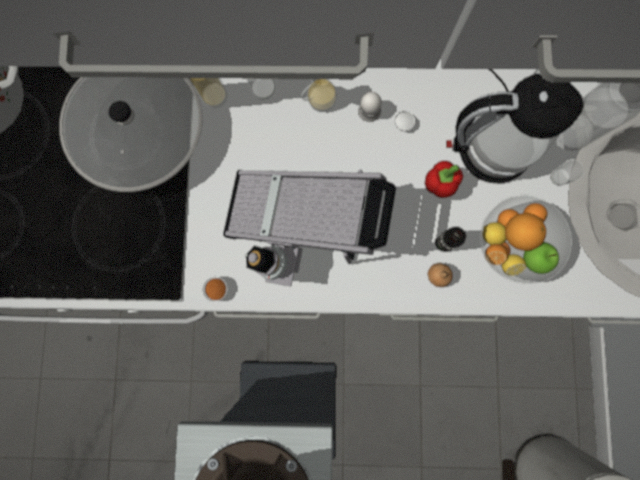

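The stud sits at the slicer's near-left: in scene at about (290,200), in top at about (260,258). The slicer's raised end points to world −y. I'll zoom into both.

Run:
```python
import cv2,numpy as np
a=cv2.imread("pics/scene0.png")[165:265,230:410];b=cv2.imread("pics/top0.png")[160:300,200:400]
a=cv2.resize(a,(720,400),interpolation=cv2.INTER_CUBIC);cv2.imwrite("pics/sc1.png",a)
cv2.imwrite("pics/tc1.png",cv2.resize(b,(800,560),interpolation=cv2.INTER_CUBIC))
```

View pics/sc1.png

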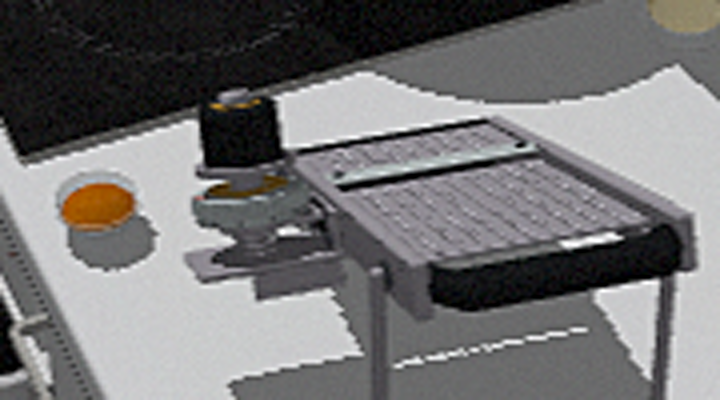

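View pics/tc1.png

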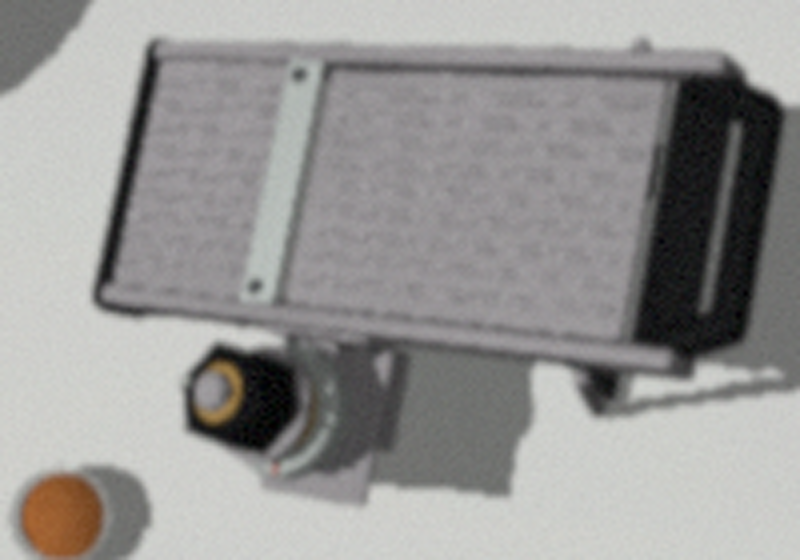

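Scene crop: stud tip about (289.5,189), brass ring under it, steel flange at (289,207), knurled nut at about (292,216). Top crop: tip about (253,257), black hexagon with brass ring, flats visible, red mark at (269,277). Blade bolts are at (275,179) and (264,232).

```bash
cat > h.py <<'E'
import numpy as np
from scipy.spatial.transform import Rotation as R
def ray(c,u,v):
    K,Rm,t=c["K"],c["R"],c["t"]; d=Rm.T@np.linalg.inv(K)@[u,v,1]; return -Rm.T@t,d/np.linalg.norm(d)
def tri(p):
    A=np.zeros((3,3));b=np.zeros(3)
    for o,d in p: M=np.eye(3)-np.outer(d,d);A+=M;b+=M@o
    x=np.linalg.solve(A,b);return x,[round(1e3*np.linalg.norm((np.eye(3)-np.outer(d,d))@(x-o)),1) for o,d in p]
def dirin(c,p,q,el): # direction with elevation el in plane through pixels p,q -> yaw(s)
    n=np.cross(ray(c,*p)[1],ray(c,*q)[1]);n/=np.linalg.norm(n)
    r=np.hypot(n[0],n[1]);a=np.arctan2(n[1],n[0]);k=-n[2]*np.sin(el)/np.cos(el)/r
    return np.degrees([a+np.arccos(k),a-np.arccos(k)])
def proj(c,X): p=c["K"]@(c["R"]@X+c["t"]);return p[:2]/p[2]
E
python3 - <<'E'
from h import *
s=np.load("pics/scene0.npz");t=np.load("pics/top0.npz")
S=lambda x,y:(x/4+230-.375,y/4+165-.375); T=lambda x,y:(x/4+200-.375,y/4+160-.375)
print("tip",tri([ray(s,*S(238,95)),ray(t,*T(212,386))]))
print("ring",tri([ray(s,*S(238,103)),ray(t,*T(219,391))]))
print("bolts",tri([ray(s,*S(338,176)),ray(t,*T(255,287))]),tri([ray(s,*S(526,143)),ray(t,*T(300,75))]))
for p,q,e in (((255,287),(300,75),0),((100,295),(155,42),0),((130,312),(670,372),np.pi/6),((160,45),(725,62),np.pi/6)):
    print(dirin(t,T(*p),T(*q),e))
for p,q,e in (((338,180),(534,143),0),((342,188),(538,150),0),((430,270),(680,228),0)):
    print('s',dirin(s,S(*p),S(*q),e))
print("dish",tri([ray(s,*S(98,210)),ray(t,*T(62,515))]))
E
```

```text
tip (array([ 0.48366132, -0.01027654,  0.15453022]), [np.float64(1.1), np.float64(1.1)])
ring (array([ 0.48199691, -0.01316745,  0.1515828 ]), [np.float64(1.4), np.float64(1.4)])
bolts (array([ 0.53985684, -0.0175612 ,  0.08167314]), [np.float64(1.1), np.float64(1.1)]) (array([ 0.64978826, -0.03744304,  0.08290012]), [np.float64(2.7), np.float64(2.7)])
[ -10.02424439 -190.02424439]
[  -9.68244306 -189.68244306]
[260.87361897  87.98426599]
[259.65090546  98.08661237]
s [  -8.40848786 -188.40848786]
s [  -8.07061335 -188.07061335]
s [ -10.86122999 -190.86122999]
dish (array([0.4267388 , 0.09171709, 0.00880991]), [np.float64(1.0), np.float64(1.0)])
```

```bash
cat >> h.py <<'E'
psi=np.radians(-99.8); X=np.array([np.cos(psi),np.sin(psi),0]); Z=np.array([0,0,1.]); Y=np.cross(Z,X)
ax=-.5*X+np.sqrt(.75)*Z
tip=np.array([.4833,-.0105,.1545])
def delta(P,Rt):
    from workcell import ctrl
    o=ctrl.observe();R0=R.from_quat(o["ee_rot"])
    return np.round(R0.inv().apply(P-o["eef_pos"]),4),np.round((R0.inv()*Rt).as_rotvec(),3),np.round(o["q"],2)
def orient(ang): # tool z=-ax, tool y at ang from slicer Y about tool z
    z=-ax; M=np.column_stack([np.cross(Y,z),Y,z]); return R.from_matrix(M)*R.from_rotvec([0,0,ang])
E
python3 - <<'E'
from h import *
from workcell import ctrl
print(ax)
R0=R.from_quat(ctrl.observe()["ee_rot"])
z=R0.as_matrix()[:,2]; v=np.cross(z,-ax); v*=np.arcsin(np.linalg.norm(v))/np.linalg.norm(v)
Rm=R.from_rotvec(v)*R0; print("ang of tool y vs Y",(orient(0).inv()*Rm).as_rotvec())
print(delta(tip+.13*ax,Rm))
E
```

```text
[0.08510475 0.49270395 0.8660254 ]
ang of tool y vs Y [-2.25703968e-17  0.00000000e+00 -1.38198239e+00]
(array([-0.4438, -0.4004, -0.0612]), array([ 0.513, -0.098,  0.   ]), array([-1.31,  0.44,  0.02,  1.57, -0.01,  1.13, -0.08]))
```

```bash
r='[-0.444,-0.4,-0.061,0.513,-0.098,0,0.085]'; python3 jog.py '[[-0.03,-0.027,-0.01,0,0,0,0.085],[-0.06,-0.053,-0.02,0,0,0,0.085],[-0.09,-0.08,-0.03,0,0,0,0.085],[-0.12,-0.107,-0.04,0.05,-0.01,0,0.085],[-0.15,-0.135,-0.05,0.1,-0.02,0,0.085]]'
python3 - <<'E'
from h import *
from workcell import ctrl
print(delta(tip+.13*ax,orient(-1.382)))
E
```

```text
time: 0.52
eef_pos: [0.3132, 0.4036, 0.2566]
ee_rot: [0.179, 0.982, -0.052, 0.001]
ft_force: [0.4, 1.0, 0.2]
opening: 0.085
finger_force: 0.0
(array([-0.2929, -0.263 ,  0.0223]), array([ 0.412, -0.079, -0.001]), array([-1.11,  0.27,  0.08,  1.7 ,  0.02,  1.27,  0.18]))
```

```bash
python3 jog.py '[[-0.03,-0.026,0.002,0.05,-0.01,0,0.085],[-0.06,-0.052,0.004,0.12,-0.02,0,0.085],[-0.09,-0.08,0.007,0.2,-0.04,0,0.085],[-0.12,-0.107,0.009,0.26,-0.05,0,0.085],[-0.15,-0.134,0.011,0.31,-0.06,0,0.085]]'
python3 - <<'E'
from h import *
from workcell import ctrl
print(delta(tip+.13*ax,orient(-1.382)))
E
```

```text
time: 0.93
eef_pos: [0.4063, 0.2265, 0.2611]
ee_rot: [0.175, 0.962, -0.209, 0.002]
ft_force: [1.4, 1.4, -0.4]
opening: 0.0848
finger_force: 0.0
(array([-0.1411, -0.12  ,  0.0582]), array([ 0.101, -0.018,  0.001]), array([-0.96,  0.34,  0.19,  1.67,  0.18,  1.48,  0.4 ]))
```

```bash
python3 jog.py '[[-0.028,-0.024,0.012,0.03,-0.005,0,0.085],[-0.056,-0.048,0.023,0.06,-0.01,0,0.085],[-0.085,-0.072,0.035,0.101,-0.018,0,0.085],[-0.113,-0.096,0.047,0.101,-0.018,0,0.085],[-0.141,-0.12,0.058,0.101,-0.018,0,0.085]]' ; python3 jog.py '[[0,0,0,0,0,0,0.085]]'
python3 - <<'E'
from h import *
from workcell import ctrl
import cv2
print(delta(tip+.13*ax,orient(-1.382)))
c=ctrl.read_camera("wrist");cv2.imwrite("pics/w1.png",c["pixels"]);np.savez("pics/w1.npz",**c)
print(proj(c,tip), c["R"]@-ax, -c["R"].T@c["t"])
E
```

```text
time: 1.35
eef_pos: [0.494, 0.0536, 0.2663]
ee_rot: [0.172, 0.951, -0.258, 0.002]
ft_force: [0.5, 0.9, 0.7]
opening: 0.0849
finger_force: 0.0
time: 1.43
eef_pos: [0.4955, 0.0463, 0.2681]
ee_rot: [0.178, 0.949, -0.259, 0.002]
ft_force: [-0.5, -1.0, -0.1]
opening: 0.0851
finger_force: 0.0
(array([ 0.0035,  0.0059, -0.0026]), array([-0.001, -0.002, -0.011]), array([-0.73,  0.36,  0.3 ,  1.69,  0.32,  1.43,  0.66]))
[319.43347999 215.50463705] [ 0.00207411 -0.30057322  0.95375649] [0.43704118 0.15555224 0.40540877]
```

View pics/w1.png

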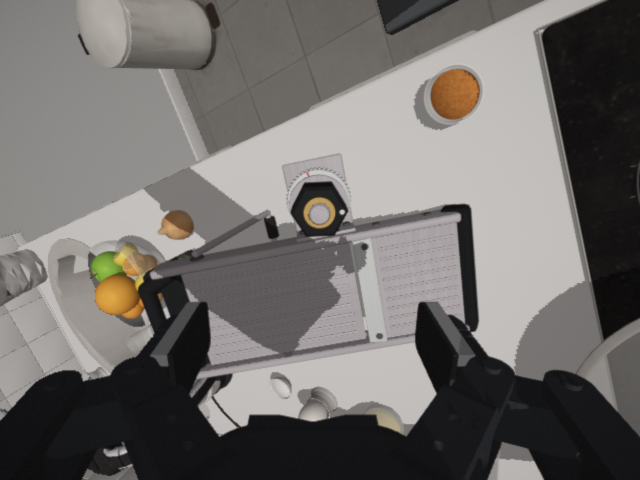

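The wrist view shows the stud tip at (319.5,214), as predicted at (319.4,215.5). The hexagon has corners left and right at about (290,210) and (347,210), and the red mark is at (308,174). Next I'll fit the hexagon.

```bash
python3 - <<'E'
from h import *
import cv2
c=np.load("pics/w1.npz");im=c["pixels"][160:255,275:365]
m=(im.max(2)<70).astype(np.uint8)
cs,_=cv2.findContours(m,cv2.RETR_EXTERNAL,cv2.CHAIN_APPROX_NONE);k=[q for q in cs if cv2.pointPolygonTest(q,(30.,50.),False)>=0 or cv2.contourArea(q)>800]
k=max(k,key=cv2.contourArea);h=cv2.approxPolyDP(cv2.convexHull(k),2.5,True)[:,0]+[275,160];print(cv2.contourArea(k),h.tolist())
hsv=cv2.cvtColor(im,cv2.COLOR_BGR2HSV);b=cv2.inRange(hsv,(10,70,60),(30,255,255));p=cv2.findNonZero(b)[:,0]+[275,160]
e=cv2.fitEllipse(cv2.convexHull(p));print("ring",e)
U,V=orient(0).as_matrix()[:,0],Y
for d in(0.004,.006,.008,.010,.014):
    P=tip-d*ax; f=lambda u:(lambda o,r:o+r*((P-o)@ax)/(r@ax)-P)(*ray(c,*u))
    q=np.array([[f(u)@U,f(u)@V] for u in h])*1e3; print(d,"ring",np.round([f(e[0])@U*1e3,f(e[0])@V*1e3],1));
    print(np.round(q,1).tolist())
    dd=np.roll(q,-1,0)-q;print(' edges ang(deg in U,V)',np.round(np.degrees(np.arctan2(dd[:,1],dd[:,0]))%60,1),np.round(np.hypot(*dd.T),1))
E
python3 - <<'E'
import cv2
a=cv2.imread('pics/w1.png')[150:250,260:380];cv2.imwrite('pics/w1c.png',cv2.resize(a,(720,600),interpolation=cv2.INTER_CUBIC))
E
```

```text
2248.5 [[331, 182], [347, 210], [334, 235], [300, 234], [291, 210], [303, 185]]
ring ((318.9886474609375, 212.42160034179688), (32.202362060546875, 32.96175765991211), 82.09217834472656)
0.004 ring [ 0.  -1.7]
[[14.9, -25.4], [24.0, 0.9], [9.0, 20.8], [-20.0, 14.0], [-23.1, -8.6], [-8.6, -27.6]]
 edges ang(deg in U,V) [11.   7.  13.2 22.2  7.4  5.3] [27.8 24.9 29.8 22.8 23.9 23.6]
0.006 ring [-0.  -1.3]
[[14.9, -25.1], [24.1, 1.4], [9.0, 21.4], [-20.2, 14.6], [-23.3, -8.1], [-8.7, -27.3]]
 edges ang(deg in U,V) [11.   7.  13.2 22.2  7.4  5.3] [28.  25.  30.  22.9 24.1 23.7]
0.008 ring [-0.1 -0.8]
[[15.0, -24.8], [24.1, 1.9], [9.0, 22.0], [-20.4, 15.2], [-23.5, -7.7], [-8.8, -27.0]]
 edges ang(deg in U,V) [11.   7.  13.2 22.2  7.4  5.3] [28.2 25.2 30.2 23.1 24.2 23.9]
0.01 ring [-0.2 -0.3]
[[15.0, -24.4], [24.2, 2.4], [9.0, 22.7], [-20.6, 15.7], [-23.7, -7.3], [-8.9, -26.6]]
 edges ang(deg in U,V) [11.   7.  13.2 22.2  7.4  5.3] [28.4 25.4 30.4 23.2 24.4 24.1]
0.014 ring [-0.3  0.7]
[[15.1, -23.8], [24.4, 3.4], [9.0, 23.9], [-21.0, 16.9], [-24.2, -6.4], [-9.2, -26.0]]
 edges ang(deg in U,V) [11.   7.  13.2 22.2  7.4  5.3] [28.7 25.7 30.8 23.5 24.7 24.4]
```

View pics/w1c.png

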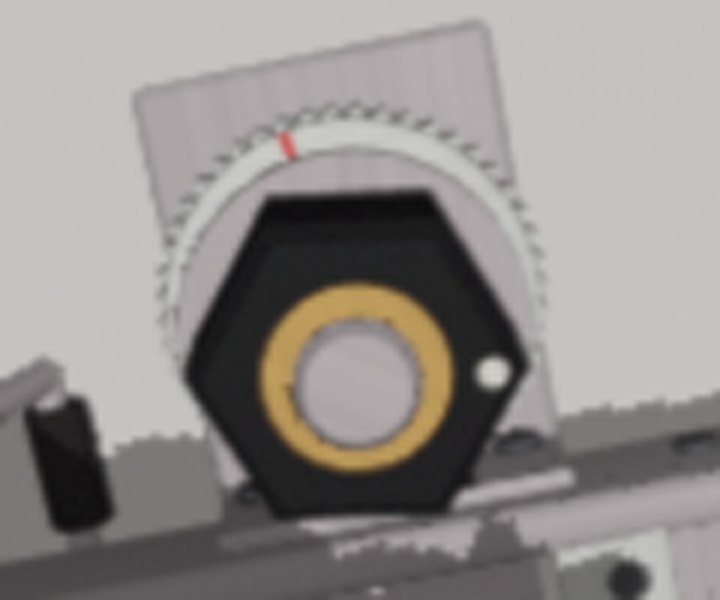

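Run:
```python
from h import *
c=np.load("pics/w1.npz")
U,V=orient(0).as_matrix()[:,0],Y
g=lambda x,y:(x/6+260-.42,y/6+150-.42)
for d in(.006,.010,.014):
    P=tip-d*ax; f=lambda u:(lambda o,r:o+r*((P-o)@ax)/(r@ax)-P)(*ray(c,*u))
    q=np.array([[f(g(*u))@U,f(g(*u))@V] for u in ((187,377),(277,515),(450,512),(527,362))])*1e3
    dd=np.diff(q,axis=0);print(d,np.round(q,1).tolist(),np.degrees(np.arctan2(dd[:,1],dd[:,0]))%60,np.hypot(*dd.T)); D=q[3]-q[0];print(np.degrees(np.arctan2(D[1],D[0]))%60,np.hypot(*D),(q[0]+q[3])/2)
    for n,x,y in(("ring",357,377),("tip",357,383)):
        print(n,f(g(x,y))@U*1e3,f(g(x,y))@V*1e3)
    P=tip; print("tip",f(g(357,383))@U*1e3,f(g(357,383))@V*1e3)
```

```text
0.006 [[-24.0, -6.1], [-15.5, 16.8], [9.5, 21.4], [24.4, 1.4]] [ 9.74273791 10.35507766  6.67371435] [24.46371405 25.41933448 24.95911637]
8.812925005886992 48.96058951561199 [ 0.22124741 -2.35006769]
ring 0.037897596387469555 -1.2582072773875825
tip -0.13321859418702375 -0.3867666425682784
tip 0.05737848032937475 -1.8502676280254833
0.01 [[-24.4, -5.2], [-15.8, 18.1], [9.5, 22.7], [24.6, 2.4]] [ 9.74273791 10.35507766  6.67371435] [24.78862853 25.75694102 25.29061053]
8.812925005886964 49.61085890128854 [ 0.09889053 -1.40047592]
ring -0.08689444266217537 -0.29411398036688385
tip -0.26028331053131976 0.5889006810697854
tip 0.05737848032937475 -1.8502676280254833
0.014 [[-24.9, -4.3], [-16.2, 19.3], [9.5, 23.9], [24.8, 3.4]] [ 9.74273791 10.35507766  6.67371435] [25.11354301 26.09454756 25.62210468]
8.812925005887 50.26112828696513 [-0.02346635 -0.45088415]
ring -0.21168648171181048 0.66997931665381
tip -0.3873480268755424 1.5645680047078991
tip 0.05737848032937475 -1.8502676280254833
```

Run:
```python
from h import *
s=np.load("pics/scene0.npz");t=np.load("pics/top0.npz");w=np.load("pics/w1.npz")
S=lambda x,y:(x/4+230-.375,y/4+165-.375); T=lambda x,y:(x/4+200-.375,y/4+160-.375);g=lambda x,y:(x/6+260-.42,y/6+150-.42)
for n,a,b,c in(("tip",(238,95),(212,386),(357,383)),("ring",(238,103),(219,391),(357,377))):
    A,B,C=ray(s,*S(*a)),ray(t,*T(*b)),ray(w,*g(*c))
    for l in ((A,B,C),(A,C),(B,C)):
        x,e=tri(l);D=x-tip;print(n,x.round(4),e,"along",(D@ax*1e3).round(1),"U,V",(D@orient(0).as_matrix()[:,0]*1e3).round(1),(D@Y*1e3).round(1))
# nut corners diag L,R in wrist at given depth
```

```text
tip [ 0.4829 -0.0103  0.1545] [np.float64(1.8), np.float64(0.5), np.float64(1.4)] along 0.0 U,V 0.1 -0.4
tip [ 0.4831 -0.0107  0.1544] [np.float64(1.6), np.float64(1.6)] along -0.2 U,V -0.1 -0.2
tip [ 0.482  -0.01    0.1546] [np.float64(0.6), np.float64(0.6)] along 0.2 U,V 0.2 -1.3
ring [ 0.4819 -0.0127  0.1507] [np.float64(1.8), np.float64(1.2), np.float64(0.6)] along -4.4 U,V -0.2 -1.0
ring [ 0.4825 -0.0127  0.1506] [np.float64(1.2), np.float64(1.2)] along -4.5 U,V -0.0 -0.4
ring [ 0.4811 -0.0125  0.1504] [np.float64(0.3), np.float64(0.3)] along -4.7 U,V 0.0 -1.9
```

```bash
sed -i 's/^tip=.*/tip=np.array([.4833,-.0105,.1545])-.001*Y/' h.py
python3 - <<'E'
from h import *
print(delta(tip+.05*ax,orient(-1.937)))
E
```

```text
(array([0.0018, 0.0026, 0.0787]), array([ 0.002, -0.002, -0.563]), array([-0.74,  0.36,  0.29,  1.69,  0.32,  1.43,  0.66]))
```

```bash
python3 jog.py '[[0.001,0.001,0.016,0,0,-0.113,0.085],[0.002,0.002,0.032,0,0,-0.225,0.085],[0.002,0.003,0.048,0,0,-0.338,0.085],[0.002,0.003,0.064,0,0,-0.45,0.085],[0.002,0.003,0.079,0.002,-0.002,-0.563,0.085]]'; python3 jog.py '[[0,0,0,0,0,0,0.085],[0,0,0,0,0,0,0.085]]'
python3 - <<'E'
from h import *
print(delta(tip-.034*ax,orient(-1.937)))
print(delta(tip-.034*ax,orient(-1.937-np.pi/3)))
E
```

```text
time: 1.9
eef_pos: [0.4856, 0.0198, 0.1958]
ee_rot: [-0.101, 0.961, -0.249, -0.069]
ft_force: [0.5, -0.3, 0.3]
opening: 0.0852
finger_force: 0.0
time: 2.07
eef_pos: [0.4855, 0.0196, 0.1966]
ee_rot: [-0.097, 0.961, -0.249, -0.069]
ft_force: [-0.2, 0.4, 0.3]
opening: 0.0853
finger_force: 0.0
(array([ 0.0001, -0.0054,  0.0855]), array([0.001, 0.001, 0.005]), array([-0.62,  0.39,  0.18,  1.82,  0.37,  1.27,  1.16]))
(array([ 0.0001, -0.0054,  0.0855]), array([-0.   ,  0.002, -1.042]), array([-0.62,  0.39,  0.18,  1.82,  0.37,  1.27,  1.16]))
```

```bash
python3 jog.py '[[0,-0.002,0.006,0,0,-0.12,0.085],[0,-0.005,0.012,0,0,-0.24,0.085],[0,-0.005,0.018,0,0,-0.36,0.085],[0,-0.005,0.024,0,0,-0.48,0.085],[0,-0.005,0.03,0,0,-0.6,0.085]]'; python3 jog.py '[[0,0,0.002,0,0,-0.12,0.085],[0,0,0.004,0,0,-0.24,0.085],[0,0,0.006,0,0,-0.36,0.085],[0,0,0.008,0,0,-0.442,0.085],[0,0,0.008,0,0,-0.442,0.085]]';python3 jog.py '[[0,0,0,0,0,0,0.085]]'
python3 - <<'E'
from h import *
import cv2
from workcell import ctrl
print(delta(tip-.034*ax,orient(-1.937-np.pi/3)))
c=ctrl.read_camera("wrist");im=c["pixels"]
cv2.imwrite("pics/w2.png",im);np.savez("pics/w2.npz",**c);print(proj(c,tip))
E
```

```text
time: 2.48
eef_pos: [0.4855, 0.0015, 0.1738]
ee_rot: [-0.379, 0.889, -0.217, -0.138]
ft_force: [-0.6, 0.3, 0.2]
opening: 0.0849
finger_force: 0.0
time: 2.9
eef_pos: [0.4846, -0.0029, 0.1668]
ee_rot: [-0.564, 0.785, -0.182, -0.183]
ft_force: [-0.1, -0.2, 0.2]
opening: 0.0852
finger_force: 0.0
time: 2.98
eef_pos: [0.4846, -0.0028, 0.1668]
ee_rot: [-0.562, 0.786, -0.182, -0.182]
ft_force: [-0.8, -0.6, -0.4]
opening: 0.0851
finger_force: 0.0
(array([0.0009, 0.001 , 0.0485]), array([-0.003,  0.003, -0.003]), array([-0.44,  0.41, -0.01,  1.87,  0.45,  1.22,  2.13]))
[313.02176531 269.09213542]
```

View pics/w2.png

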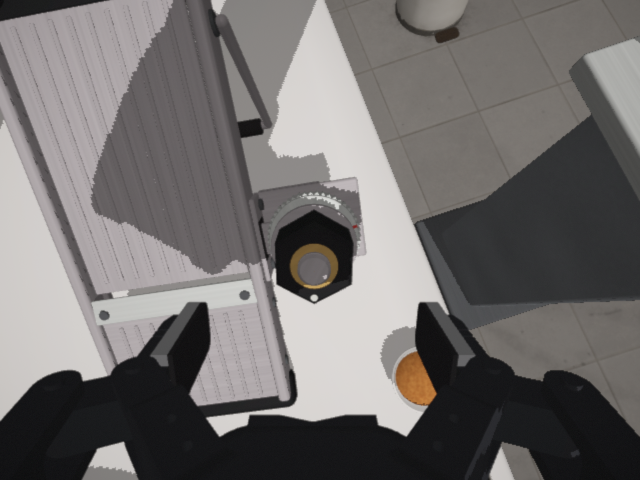

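The wrist view shows the hexagon's flats (sides at columns 277 and 353) facing the fingers, and the tip at (314,268) as predicted. I'll descend and grip.

```bash
python3 jog.py '[[0.001,0.001,0.012,0,0,0,0.085],[0.001,0.001,0.024,0,0,0,0.085],[0.001,0.001,0.034,0,0,0,0.085],[0.001,0.001,0.042,0,0,0,0.085],[0.001,0.001,0.048,0,0,0,0.085]]'; python3 jog.py '[[0,0,0,0,0,0,0.085],[0,0,0,0,0,0,0.06],[0,0,0,0,0,0,0.046],[0,0,0,0,0,0,0.03],[0,0,0,0,0,0,0.03]]' 40;  python3 jog.py '[[0,0,0,0,0,0,0.03],[0,0,0,0,0,0,0.03],[0,0,0,0,0,0,0.03]]'
cat > st.py <<'E'
from h import *
from workcell import ctrl
def st():
    o=ctrl.observe();z=R.from_quat(o["ee_rot"]).as_matrix()[:,2];r=(orient(0).inv()*R.from_quat(o["ee_rot"])).as_rotvec()
    D=o["eef_pos"]-tip;print("t%.2f"%o["time"],"ang %.3f"%r[2],"d %.1f U %.1f V %.1f"%(-D@ax*1e3,D@orient(0).as_matrix()[:,0]*1e3,D@Y*1e3),"Tz %.2f"%(o["ft_torque"]@z),"F",np.round(o["ft_force"],1),"open %.1f"%(o["opening"]*1e3),"grip %.0f"%o["finger_force"],"q",np.round(o["q"],2))
st()
E
python3 st.py
```

```text
time: 3.45
eef_pos: [0.4788, -0.0281, 0.1245]
ee_rot: [-0.563, 0.785, -0.182, -0.183]
ft_force: [-0.9, -0.9, 0.4]
opening: 0.0848
finger_force: 0.0
time: 3.87
eef_pos: [0.4796, -0.0273, 0.1255]
ee_rot: [-0.564, 0.785, -0.182, -0.182]
ft_force: [-0.7, 2.2, 6.7]
opening: 0.0417
finger_force: 39.5
time: 4.12
eef_pos: [0.4796, -0.0273, 0.1256]
ee_rot: [-0.564, 0.785, -0.182, -0.182]
ft_force: [0.7, 2.3, 6.0]
opening: 0.0416
finger_force: 39.9
t4.12 ang -2.986 d 33.6 U -0.4 V 0.2 Tz 0.01 F [0.7 2.3 6. ] open 41.6 grip 40 q [-0.41  0.45  0.    1.94  0.48  1.11  2.11]
```

6 N of push along the axis suggests the tips touch the flange. I'll reopen a little, rise 3 mm and regrip.

```bash
python3 jog.py '[[0,0,0,0,0,0,0.06],[0,0,0,0,0,0,0.06],[0,0,-0.003,0,0,0,0.06],[0,0,-0.003,0,0,0,0.03],[0,0,-0.003,0,0,0,0.03]]' 60 |tail -2;  python3 jog.py '[[0,0,0,0,0,0,0.03],[0,0,0,0,0,0,0.03]]'|tail -1; python3 st.py
```

```text
opening: 0.0369
finger_force: 9.5
finger_force: 7.3
t4.70 ang -2.988 d 30.4 U 0.2 V -1.8 Tz -0.04 F [-8.1  8.6 13. ] open 30.5 grip 7 q [-0.42  0.44 -0.    1.94  0.48  1.12  2.11]
```

```bash
python3 jog.py '[[0,0,0,0,0,0,0.085],[0,0,0,0,0,0,0.085],[0,0,0,0,0,0,0.085],[0,0,0,0,0,0,0.085],[0,0,0,0,0,0,0.085]]' |tail -2; python3 st.py
python3 - <<'E'
from workcell import ctrl
import cv2
a=ctrl.read_camera("scene")["pixels"][140:240,230:350];cv2.imwrite("pics/s3.png",cv2.resize(a,(720,600),interpolation=cv2.INTER_CUBIC))
E
```

```text
opening: 0.0849
finger_force: 0.0
t5.12 ang -2.986 d 31.6 U -0.8 V -0.4 Tz 0.00 F [-0.6 -0.5 -0.3] open 84.9 grip 0 q [-0.41  0.44  0.    1.94  0.48  1.12  2.11]
```

View pics/s3.png

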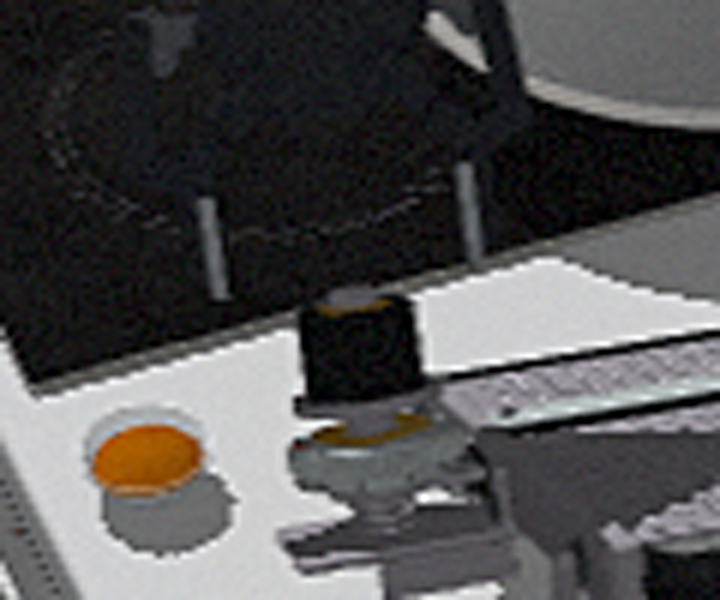

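The scene crop shows the open fingertips at (215,295) and (475,262), about level with the stud tip (355,296) and well above the flange. I'll compare that with the projection.

Run:
```python
from h import *
from workcell import ctrl
s=np.load("pics/scene0.npz");o=ctrl.observe();Rm=R.from_quat(o["ee_rot"]).as_matrix();P=o["eef_pos"]
f=lambda X:((proj(s,X)-[230,140])*6).round()
print("tip",f(tip),"tcp",f(P))
for b in(0,.013,.02,.03,.04):print(b,f(P-b*Rm[:,2]+.0425*Rm[:,1]),f(P-b*Rm[:,2]-.0425*Rm[:,1]),f(tip+(b-.03)*ax))
```

```text
tip [348. 292.] tcp [360. 377.]
0 [245. 393.] [475. 361.] [360. 372.]
0.013 [239. 358.] [470. 326.] [355. 337.]
0.02 [236. 340.] [468. 307.] [352. 319.]
0.03 [232. 313.] [464. 280.] [348. 292.]
0.04 [228. 286.] [460. 253.] [345. 265.]
```

Run:
```python
from h import *
from workcell import ctrl
import cv2
w=np.load("pics/w2.npz");ee=R.from_quat([-0.562, 0.786, -0.182, -0.182]).as_matrix();P=np.array([0.4846, -0.0028, 0.1668])
for b in(0,.013,.02,.03,.04):print(b,proj(w,P-b*ee[:,2]+.0425*ee[:,1]).round(),proj(w,P-b*ee[:,2]-.0425*ee[:,1]).round())
C=-w["R"].T@w["t"];print("cam in tool",ee.T@(C-P), "view z in tool",ee.T@w["R"][2])
t=ctrl.read_camera("top");o=ctrl.observe();Rm=R.from_quat(o["ee_rot"]).as_matrix();P=o["eef_pos"]
f=lambda X:((proj(t,X)-[200,200])*7).round()
print("tip",f(tip))
for b in(0,.013,.03):print(b,f(P-b*Rm[:,2]+.0425*Rm[:,1]),f(P-b*Rm[:,2]-.0425*Rm[:,1]))
cv2.imwrite("pics/t4.png",cv2.resize(t["pixels"][200:285,200:310],(770,595),interpolation=cv2.INTER_CUBIC))
```

```text
0 [394. 281.] [228. 282.]
0.013 [400. 293.] [222. 293.]
0.02 [404. 300.] [219. 300.]
0.03 [410. 311.] [213. 311.]
0.04 [416. 323.] [206. 324.]
cam in tool [ 0.07747165  0.00044934 -0.16763088] view z in tool [-3.02836591e-01  6.01113644e-04  9.53042307e-01]
tip [370. 394.]
0 [396. 567.] [497. 265.]
0.013 [365. 561.] [468. 255.]
0.03 [324. 553.] [428. 242.]
```

View pics/t4.png

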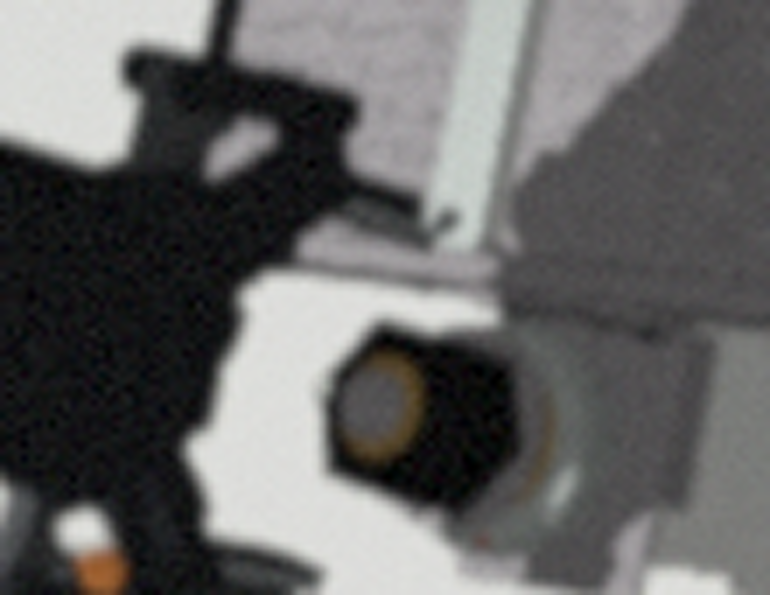

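The top crop shows the open fingertips at (430,235) and (320,575), about 30 mm behind the reported TCP. So the earlier grip only caught the nut's top edge. I'll go about 14 mm deeper and regrip gently.

```bash
python3 jog.py '[[0,0,0.005,0,0,0,0.085],[0,0,0.01,0,0,0,0.085],[0,0,0.014,0,0,0,0.085],[0,0,0.014,0,0,0,0.085]]' 30|tail -3; python3 st.py; python3 jog.py '[[0,0,0,0,0,0,0.06],[0,0,0,0,0,0,0.05],[0,0,0,0,0,0,0.03],[0,0,0,0,0,0,0.03],[0,0,0,0,0,0,0.03]]' 30|tail -2; python3 st.py
```

```text
ft_force: [-0.5, 0.4, -0.1]
opening: 0.0852
finger_force: 0.0
t5.55 ang -2.986 d 46.6 U -1.2 V -0.9 Tz -0.03 F [-0.5  0.4 -0.1] open 85.2 grip 0 q [-0.41  0.46  0.01  1.95  0.49  1.08  2.1 ]
opening: 0.0434
finger_force: 34.9
t5.97 ang -2.986 d 45.0 U -0.6 V 0.0 Tz 0.02 F [0.9 0.6 2.2] open 43.4 grip 35 q [-0.41  0.46  0.01  1.95  0.49  1.09  2.1 ]
```

Good grip at 43.4 mm. I'll raise the force and start turning.

```bash
python3 jog.py '[[0,0,0,0,0,0,0.03],[0,0,0,0,0,0,0.03],[0,0,0,0,0,0,0.03]]' 60|tail -2; python3 st.py
python3 jog.py '[[0,0,0.0002,0,0,0.1,0.03],[0,0,0.0003,0,0,0.2,0.03],[0,0,0.0005,0,0,0.3,0.03],[0,0,0.0006,0,0,0.4,0.03],[0,0,0.0008,0,0,0.5,0.03]]'|tail -2; python3 st.py
python3 jog.py '[[0,0,0.0002,0,0,0.1,0.03],[0,0,0.0003,0,0,0.2,0.03],[0,0,0.0005,0,0,0.3,0.03],[0,0,0.0006,0,0,0.4,0.03],[0,0,0.0008,0,0,0.5,0.03]]'|tail -2; python3 st.py
```

```text
opening: 0.0425
finger_force: 64.3
t6.22 ang -2.986 d 44.9 U -0.6 V 0.1 Tz 0.02 F [-0.2  2.2  5.9] open 42.5 grip 64 q [-0.41  0.46  0.01  1.95  0.49  1.09  2.1 ]
opening: 0.0425
finger_force: 64.4
t6.63 ang -2.482 d 45.7 U -0.5 V 0.1 Tz -0.27 F [-0.2  2.2  6.2] open 42.5 grip 64 q [-0.49  0.46  0.11  1.96  0.45  1.06  1.64]
opening: 0.0427
finger_force: 64.4
t7.05 ang -1.982 d 46.5 U -0.4 V 0.1 Tz -0.26 F [0.3 2.7 6.9] open 42.7 grip 64 q [-0.57  0.46  0.23  1.97  0.41  1.03  1.19]
```

```bash
python3 jog.py '[[0,0,0.0002,0,0,0.1,0.03],[0,0,0.0003,0,0,0.2,0.03],[0,0,0.0005,0,0,0.3,0.03],[0,0,0.0006,0,0,0.4,0.03],[0,0,0.0008,0,0,0.5,0.03]]'|tail -1; python3 st.py
python3 jog.py '[[0,0,0.0002,0,0,0.1,0.03],[0,0,0.0003,0,0,0.2,0.03],[0,0,0.0005,0,0,0.3,0.03],[0,0,0.0006,0,0,0.4,0.03],[0,0,0.0008,0,0,0.5,0.03]]'|tail -1; python3 st.py
python3 jog.py '[[0,0,0.0002,0,0,0.1,0.03],[0,0,0.0003,0,0,0.2,0.03],[0,0,0.0005,0,0,0.3,0.03],[0,0,0.0006,0,0,0.4,0.03]]'|tail -1; python3 st.py
```

```text
finger_force: 64.4
t7.47 ang -1.482 d 47.3 U -0.3 V 0.1 Tz -0.26 F [0.7 1.7 4.9] open 42.2 grip 64 q [-0.65  0.47  0.34  1.98  0.36  1.    0.75]
finger_force: 64.4
t7.88 ang -0.982 d 48.1 U -0.3 V 0.1 Tz -0.31 F [-0.2  2.2  5.6] open 42.4 grip 64 q [-0.74  0.49  0.47  1.99  0.3   0.98  0.31]
finger_force: 64.2
t8.22 ang -0.582 d 48.7 U -0.2 V 0.2 Tz -0.31 F [0.8 1.9 4.3] open 42.3 grip 64 q [-0.82  0.51  0.58  1.99  0.25  0.96 -0.02]
```

```bash
python3 jog.py '[[0,0,0.0002,0,0,0.08,0.03],[0,0,0.0003,0,0,0.16,0.03],[0,0,0.0003,0,0,0.2,0.03]]'|tail -1; python3 st.py
python3 jog.py '[[0,0,0.0002,0,0,0.08,0.03],[0,0,0.0003,0,0,0.16,0.03],[0,0,0.0003,0,0,0.2,0.03]]'|tail -1; python3 st.py
```

```text
finger_force: 64.3
t8.47 ang -0.383 d 49.0 U -0.2 V 0.2 Tz -0.27 F [-0.5  2.3  4.4] open 42.6 grip 64 q [-0.85  0.52  0.64  1.99  0.21  0.95 -0.19]
finger_force: 64.2
t8.72 ang -0.183 d 49.3 U -0.3 V 0.3 Tz -0.29 F [0.5 2.8 4.2] open 42.4 grip 64 q [-0.89  0.54  0.69  2.    0.18  0.94 -0.35]
```

```bash
python3 jog.py '[[0,0,0.0002,0,0,0.08,0.03],[0,0,0.0003,0,0,0.16,0.03],[0,0,0.0003,0,0,0.2,0.03]]'|tail -1; python3 st.py
```

```text
finger_force: 64.2
t8.97 ang 0.017 d 49.6 U -0.2 V 0.3 Tz -0.35 F [1.2 1.6 3.1] open 42.9 grip 64 q [-0.93  0.56  0.75  2.    0.14  0.93 -0.5 ]
```

Run:
```python
from workcell import ctrl
import cv2
a=ctrl.read_camera("scene")["pixels"][150:250,230:350];cv2.imwrite("pics/s5.png",cv2.resize(a,(720,600),interpolation=cv2.INTER_CUBIC))
```

```text
(no output)
```

View pics/s5.png

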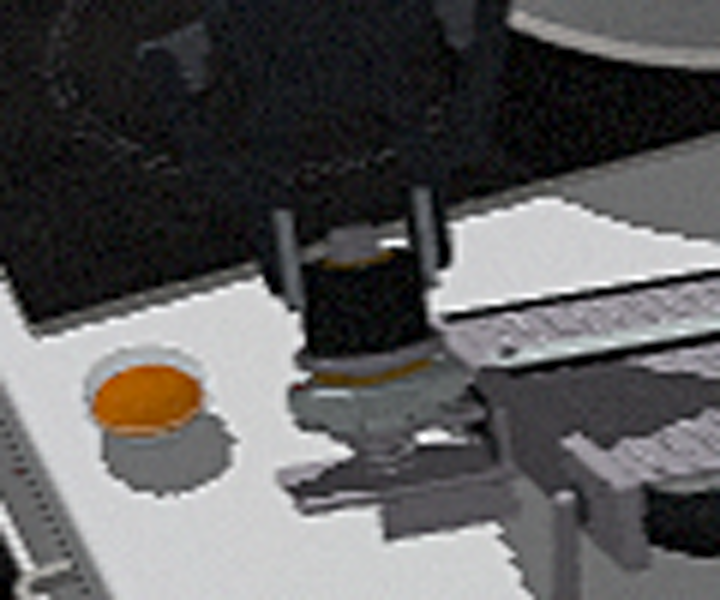

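The nut is clearly lower, with a thin gap of washer still visible at (370,375), and the stud stands out more. I'll keep going in small steps.

```bash
python3 jog.py '[[0,0,0.0001,0,0,0.07,0.03],[0,0,0.0002,0,0,0.14,0.03],[0,0,0.0003,0,0,0.2,0.03]]'|tail -1; python3 st.py
```

```text
finger_force: 64.2
t9.27 ang 0.215 d 50.0 U -0.3 V 0.4 Tz -0.31 F [1.6 2.  5. ] open 42.1 grip 64 q [-0.96  0.58  0.81  2.    0.1   0.92 -0.65]
```

```bash
python3 jog.py '[[0,0,0.0001,0,0,0.07,0.03],[0,0,0.0002,0,0,0.14,0.03],[0,0,0.0003,0,0,0.2,0.03]]'|tail -1; python3 st.py
```

```text
finger_force: 64.3
t9.52 ang 0.415 d 50.3 U -0.3 V 0.4 Tz -0.33 F [1.5 1.9 4.7] open 42.6 grip 64 q [-1.    0.6   0.87  2.01  0.05  0.91 -0.8 ]
```

```bash
python3 jog.py '[[0,0,0.0001,0,0,0.05,0.03],[0,0,0.0002,0,0,0.1,0.03],[0,0,0.0002,0,0,0.1,0.03]]'|tail -1; python3 st.py
```

```text
finger_force: 64.4
t9.77 ang 0.515 d 50.5 U -0.4 V 0.5 Tz 0.02 F [1.1 2.7 5.7] open 42.5 grip 64 q [-1.02  0.61  0.9   2.01  0.03  0.91 -0.87]
```

```bash
python3 jog.py '[[0,0,0.0001,0,0,0.07,0.03],[0,0,0.0002,0,0,0.14,0.03],[0,0,0.0003,0,0,0.2,0.03]]'|tail -1; python3 st.py
```

```text
finger_force: 64.3
t10.02 ang 0.715 d 50.8 U -0.4 V 0.5 Tz -0.28 F [1.5 2.5 5.5] open 42.2 grip 64 q [-1.05  0.64  0.96  2.01 -0.02  0.9  -1.02]
```

```bash
python3 jog.py '[[0,0,0.0001,0,0,0.05,0.03],[0,0,0.0002,0,0,0.1,0.03],[0,0,0.0002,0,0,0.15,0.03]]'|tail -1; python3 st.py
```

```text
finger_force: 64.2
t10.27 ang 0.864 d 51.0 U -0.4 V 0.4 Tz -0.28 F [1.9 1.1 3.9] open 42.1 grip 64 q [-1.07  0.66  1.01  2.01 -0.06  0.9  -1.12]
```

```bash
python3 jog.py '[[0,0,0.0001,0,0,0.05,0.03],[0,0,0.0002,0,0,0.1,0.03],[0,0,0.0002,0,0,0.15,0.03]]'|tail -1; python3 st.py
```

```text
finger_force: 64.2
t10.52 ang 1.014 d 51.2 U -0.5 V 0.4 Tz -0.34 F [2.  0.7 4.4] open 42.3 grip 64 q [-1.09  0.69  1.05  2.01 -0.11  0.9  -1.22]
```

```bash
python3 jog.py '[[0,0,0,0,0,0,0.085],[0,0,0,0,0,0,0.085],[0,0,0,0,0,0,0.085],[0,0,0,0,0,0,0.085]]'|tail -2; python3 st.py
python3 jog.py '[[0,0,0,0,0,-0.12,0.085],[0,0,0,0,0,-0.24,0.085],[0,0,0,0,0,-0.36,0.085],[0,0,0,0,0,-0.48,0.085],[0,0,0,0,0,-0.6,0.085]]'|tail -1; python3 st.py
python3 jog.py '[[0,0,0,0,0,-0.12,0.085],[0,0,0,0,0,-0.24,0.085],[0,0,0,0,0,-0.36,0.085],[0,0,0,0,0,-0.48,0.085],[0,0,0,0,0,-0.6,0.085]]'|tail -1; python3 st.py
python3 jog.py '[[0,0,0,0,0,-0.12,0.085],[0,0,0,0,0,-0.24,0.085],[0,0,0,0,0,-0.36,0.085],[0,0,0,0,0,-0.48,0.085],[0,0,0,0,0,-0.6,0.085]]'|tail -1; python3 st.py
```

```text
opening: 0.0847
finger_force: 0.0
t10.85 ang 1.012 d 51.8 U -0.7 V -0.7 Tz -0.03 F [-0.5  0.1 -0.4] open 84.7 grip 0 q [-1.09  0.69  1.05  2.02 -0.1   0.9  -1.22]
finger_force: 0.0
t11.27 ang 0.407 d 51.7 U -0.8 V -0.5 Tz 0.03 F [ 0.4 -0.9 -0.3] open 84.7 grip 0 q [-0.99  0.6   0.87  2.01  0.06  0.91 -0.8 ]
finger_force: 0.0
t11.68 ang -0.193 d 51.6 U -0.8 V -0.5 Tz -0.03 F [0.1 1.  0. ] open 84.8 grip 0 q [-0.88  0.54  0.68  2.    0.18  0.93 -0.34]
finger_force: 0.0
t12.10 ang -0.793 d 51.7 U -0.9 V -0.4 Tz -0.03 F [-1.1 -0.3 -0.3] open 84.6 grip 0 q [-0.77  0.5   0.51  1.99  0.28  0.96  0.15]
```

```bash
python3 jog.py '[[0,0,0,0,0,-0.12,0.085],[0,0,0,0,0,-0.24,0.085],[0,0,0,0,0,-0.36,0.085],[0,0,0,0,0,-0.48,0.085],[0,0,0,0,0,-0.6,0.085]]'|tail -1
python3 jog.py '[[0,0,0,0,0,-0.12,0.085],[0,0,0,0,0,-0.24,0.085],[0,0,0,0,0,-0.36,0.085],[0,0,0,0,0,-0.48,0.085],[0,0,0,0,0,-0.6,0.085]]'|tail -1
python3 jog.py '[[0,0,0,0,0,-0.08,0.085],[0,0,0,0,0,-0.135,0.085],[0,0,0,0,0,-0.135,0.085]]'|tail -1; python3 st.py
python3 jog.py '[[0,0,0,0,0,0,0.05],[0,0,0,0,0,0,0.03],[0,0,0,0,0,0,0.03],[0,0,0,0,0,0,0.03],[0,0,0,0,0,0,0.03]]' 60|tail -2; python3 jog.py '[[0,0,0,0,0,0,0.03]]' 60|tail -2;python3 st.py
```

```text
finger_force: 0.0
finger_force: 0.0
finger_force: 0.0
t13.18 ang -2.124 d 51.8 U -1.0 V -0.4 Tz 0.00 F [ 0.8 -0.  -0.1] open 85.1 grip 0 q [-0.53  0.46  0.18  1.97  0.43  1.03  1.31]
opening: 0.0425
finger_force: 62.0
opening: 0.0422
finger_force: 62.1
t13.68 ang -2.121 d 51.3 U -0.7 V -0.2 Tz -0.02 F [-1.5  1.9  5.6] open 42.2 grip 62 q [-0.53  0.46  0.18  1.97  0.43  1.03  1.31]
```

Regrasped. I'll continue in steps of 0.15–0.2 rad.

```bash
python3 jog.py '[[0,0,0.0001,0,0,0.05,0.03],[0,0,0.0002,0,0,0.1,0.03],[0,0,0.0002,0,0,0.15,0.03]]'|tail -1; python3 st.py
```

```text
finger_force: 62.1
t13.93 ang -1.969 d 51.5 U -0.7 V -0.3 Tz -0.29 F [-1.3  1.1  5.2] open 42.4 grip 62 q [-0.56  0.47  0.21  1.97  0.42  1.02  1.17]
```

```bash
python3 jog.py '[[0,0,0.0001,0,0,0.05,0.03],[0,0,0.0002,0,0,0.1,0.03],[0,0,0.0002,0,0,0.15,0.03]]'|tail -1; python3 st.py
```

```text
finger_force: 62.0
t14.18 ang -1.819 d 51.7 U -0.6 V -0.3 Tz -0.32 F [-1.   0.6  4.3] open 42.4 grip 62 q [-0.58  0.47  0.25  1.98  0.4   1.02  1.04]
```

```bash
python3 jog.py '[[0,0,0.0001,0,0,0.05,0.03],[0,0,0.0002,0,0,0.1,0.03],[0,0,0.0002,0,0,0.15,0.03]]'|tail -1; python3 st.py
```

```text
finger_force: 61.9
t14.43 ang -1.669 d 52.0 U -0.5 V -0.3 Tz -0.29 F [-0.7  1.4  3.3] open 42.5 grip 62 q [-0.61  0.47  0.28  1.98  0.39  1.01  0.9 ]
```

```bash
python3 jog.py '[[0,0,0.0001,0,0,0.05,0.03],[0,0,0.0002,0,0,0.1,0.03],[0,0,0.0002,0,0,0.15,0.03]]'|tail -1; python3 st.py
```

```text
finger_force: 61.9
t14.68 ang -1.519 d 52.2 U -0.4 V -0.4 Tz -0.35 F [-0.6  1.7  2.2] open 42.6 grip 62 q [-0.63  0.47  0.32  1.98  0.37  1.    0.77]
```

```bash
python3 jog.py '[[0,0,0.0001,0,0,0.05,0.03],[0,0,0.0002,0,0,0.1,0.03],[0,0,0.0002,0,0,0.15,0.03]]'|tail -1; python3 st.py
```

```text
finger_force: 61.8
t14.93 ang -1.369 d 52.4 U -0.4 V -0.4 Tz -0.25 F [-1.3  0.5  2. ] open 42.7 grip 62 q [-0.66  0.48  0.36  1.98  0.36  0.99  0.64]
```

```bash
python3 jog.py '[[0,0,0.0001,0,0,0.05,0.03],[0,0,0.0002,0,0,0.1,0.03],[0,0,0.0002,0,0,0.15,0.03]]'|tail -1; python3 st.py
```

```text
finger_force: 61.7
t15.18 ang -1.220 d 52.6 U -0.3 V -0.3 Tz -0.26 F [0.  1.3 1.4] open 42.4 grip 62 q [-0.69  0.48  0.39  1.99  0.34  0.98  0.51]
```

```bash
python3 jog.py '[[0,0,0.0001,0,0,0.05,0.03],[0,0,0.0001,0,0,0.1,0.03]]'|tail -1; python3 st.py
```

```text
finger_force: 61.6
t15.35 ang -1.120 d 52.8 U -0.3 V -0.3 Tz -0.26 F [-0.2  0.7  0.7] open 42.6 grip 62 q [-0.7   0.49  0.42  1.99  0.33  0.98  0.42]
```

```bash
python3 jog.py '[[0,0,0.0001,0,0,0.05,0.03],[0,0,0.0001,0,0,0.1,0.03]]'|tail -1; python3 st.py
```

```text
finger_force: 61.6
t15.52 ang -1.020 d 52.9 U -0.2 V -0.3 Tz -0.36 F [ 1.2  0.8 -2. ] open 42.2 grip 62 q [-0.72  0.49  0.45  1.99  0.31  0.97  0.34]
```

```bash
python3 jog.py '[[0,0,0.0001,0,0,0.05,0.03],[0,0,0.0002,0,0,0.1,0.03]]'|tail -1; python3 st.py
```

```text
finger_force: 61.6
t15.68 ang -0.920 d 53.1 U -0.2 V -0.3 Tz -0.28 F [0.1 1.8 1. ] open 42.6 grip 62 q [-0.74  0.49  0.47  1.99  0.3   0.96  0.25]
```

```bash
python3 jog.py '[[0,0,0.0001,0,0,0.05,0.03],[0,0,0.0002,0,0,0.1,0.03]]'|tail -1; python3 st.py
```

```text
finger_force: 61.6
t15.85 ang -0.820 d 53.2 U -0.1 V -0.2 Tz -0.31 F [-0.1  0.7  0.3] open 42.5 grip 62 q [-0.76  0.5   0.5   1.99  0.29  0.96  0.17]
```

```bash
python3 jog.py '[[0,0,0.0001,0,0,0.05,0.03],[0,0,0.0002,0,0,0.1,0.03]]'|tail -1; python3 st.py
```

```text
finger_force: 61.7
t16.02 ang -0.720 d 53.4 U -0.1 V -0.2 Tz -0.29 F [0.4 1.2 0.8] open 42.4 grip 62 q [-0.78  0.5   0.53  1.99  0.27  0.95  0.08]
```

```bash
python3 jog.py '[[0,0,0.0001,0,0,0.05,0.03],[0,0,0.0002,0,0,0.1,0.03]]'|tail -1; python3 st.py
```

```text
finger_force: 61.7
t16.18 ang -0.620 d 53.6 U -0.0 V -0.1 Tz -0.30 F [0.2 1.5 1. ] open 42.4 grip 62 q [-0.8   0.51  0.55  2.    0.26  0.95  0.  ]
```

```bash
python3 jog.py '[[0,0,0.0001,0,0,0.05,0.03],[0,0,0.0002,0,0,0.1,0.03]]'|tail -1; python3 st.py
```

```text
finger_force: 61.7
t16.35 ang -0.520 d 53.7 U 0.0 V -0.1 Tz -0.30 F [0.1 2.1 1.2] open 42.4 grip 62 q [-0.82  0.52  0.58  2.    0.24  0.94 -0.08]
```

```bash
python3 jog.py '[[0,0,0.0001,0,0,0.05,0.03],[0,0,0.0002,0,0,0.1,0.03]]'|tail -1; python3 st.py
```

```text
finger_force: 61.9
t16.52 ang -0.420 d 53.8 U 0.1 V 0.0 Tz -0.51 F [-0.7  2.3  2.1] open 42.2 grip 62 q [-0.83  0.52  0.61  2.    0.23  0.94 -0.16]
```

```bash
python3 jog.py '[[0,0,0.0001,0,0,0.05,0.03],[0,0,0.0002,0,0,0.1,0.03]]'|tail -1; python3 st.py
```

```text
finger_force: 62.2
t16.68 ang -0.320 d 53.9 U 0.1 V 0.1 Tz -0.60 F [-0.4  3.7  5. ] open 42.3 grip 62 q [-0.85  0.53  0.64  2.    0.21  0.93 -0.24]
```

The washer has been met, at an angle of about −0.46. I'll squeeze on to about 0.29 rad.

```bash
python3 jog.py '[[0,0,0.0001,0,0,0.04,0.03],[0,0,0.0001,0,0,0.08,0.03]]'|tail -1; python3 st.py
```

```text
finger_force: 62.3
t16.85 ang -0.241 d 53.9 U 0.1 V 0.1 Tz -0.75 F [-0.2  3.1  5.6] open 42.2 grip 62 q [-0.87  0.54  0.66  2.    0.2   0.93 -0.31]
```

```bash
python3 jog.py '[[0,0,0,0,0,0.025,0.03],[0,0,0.0001,0,0,0.05,0.03]]'|tail -1; python3 st.py
```

```text
finger_force: 62.4
t17.02 ang -0.192 d 54.0 U 0.1 V 0.2 Tz -0.77 F [-0.8  4.   7.6] open 42.3 grip 62 q [-0.88  0.54  0.68  2.    0.19  0.93 -0.35]
```

```bash
python3 jog.py '[[0,0,0,0,0,0.025,0.03]]'|tail -1; python3 st.py
python3 jog.py '[[0,0,0,0,0,0.025,0.085],[0,0,0,0,0,0,0.085],[0,0,0,0,0,0,0.085],[0,0,0,0,0,0,0.085],[0,0,0,0,0,0,0.085]]'>/dev/null; python3 st.py
python3 jog.py '[[0,0,-0.02,0,0,0,0.085],[0,0,-0.04,0,0,0,0.085],[0,0,-0.06,0,0,0,0.085],[0,0,-0.08,0,0,0,0.085],[0,0,-0.1,0,0,0,0.085]]'>/dev/null;python3 jog.py '[[0,0,0,0,0,0,0.085],[0,0,0,0,0,0,0.085]]'>/dev/null; python3 st.py
python3 - <<'E'
from h import *
from workcell import ctrl
import cv2
c=ctrl.read_camera("wrist");np.savez("pics/w6.npz",**c);u,v=proj(c,tip).astype(int)
im=c["pixels"][v-75:v+75,u-100:u+100];print(u,v);cv2.imwrite("pics/w6.png",cv2.resize(im,(800,600),interpolation=cv2.INTER_CUBIC))
T=np.load("pics/w1.npz")
for n,q in(("before",T),("after",c)):
    h=cv2.cvtColor(q["pixels"],cv2.COLOR_BGR2HSV);m=cv2.inRange(h,(0,110,120),(6,255,255))|cv2.inRange(h,(174,110,120),(180,255,255))
    a,b=proj(q,tip);k=cv2.findNonZero(m)[:,0].astype(float);k=k[np.hypot(k[:,0]-a,k[:,1]-b)<80]
    p=k.mean(0);P=tip-.055*ax;o,r=ray(q,*p);X=o+r*((P-o)@ax)/(r@ax)-P
    print(n,len(k),p,X@orient(0).as_matrix()[:,0],X@Y)
E
```

```text
finger_force: 62.4
t17.10 ang -0.167 d 53.9 U 0.2 V 0.2 Tz -0.83 F [0.5 2.7 6.4] open 42.7 grip 62 q [-0.88  0.54  0.68  2.    0.18  0.92 -0.37]
t17.52 ang -0.167 d 54.8 U -0.8 V -0.4 Tz 0.04 F [-0.3  0.6 -0.3] open 85.3 grip 0 q [-0.88  0.54  0.68  2.    0.18  0.92 -0.37]
t18.10 ang -0.167 d -45.9 U -0.5 V -0.1 Tz -0.02 F [-1.1 -0.2 -0. ] open 84.5 grip 0 q [-0.98  0.45  0.71  1.86  0.19  1.17 -0.39]
313 251
before 4 [307.5 174. ] -0.005140807512715364 -0.028318176613536184
after 4 [273.5 229.5] -0.0069834996325032666 -0.0300911616855677
```

Picture budget is spent. I'll check numerically that the hexagon still sits at the angle where it was released (−0.167 rad, modulo 60°).

Run:
```python
from h import *
import cv2
for n,d,exp in(("w1",.0045,None),("w2",.0045,None),("w6",.0145,None)):
    c=np.load(f"pics/{n}.npz");P=tip-d*ax;U=orient(0).as_matrix()[:,0]
    # rectify the nut's top plane: 8 px/mm, +-32 mm
    s=8.;W=[P+(a*U+b*Y)*.032 for a,b in((-1,-1),(1,-1),(1,1),(-1,1))]
    H=cv2.getPerspectiveTransform(np.float32([proj(c,w) for w in W]),np.float32([[0,0],[512,0],[512,512],[0,512]]))
    g=cv2.warpPerspective(c["pixels"],H,(512,512)).max(2)
    m=(g<70).astype(np.uint8);k=max(cv2.findContours(m,cv2.RETR_EXTERNAL,cv2.CHAIN_APPROX_NONE)[0],key=cv2.contourArea)
    h=cv2.approxPolyDP(cv2.convexHull(k),14,True)[:,0].astype(float);e=np.roll(h,-1,0)-h;L=np.hypot(*e.T)
    a=np.degrees(np.arctan2(e[:,1],e[:,0]))%60
    print(n,np.round(a,1),np.round(L/s,1))
print("expected w6",np.degrees(-.167)%60)
```

```text
w1 [ 9.  11.6  7.9  8.2 34.  23.3  7.5] [22.3 28.9 24.2 24.6  6.9 21.4 26.9]
w2 [52.  11.7  9.2 37.7  8.9  7.1 31.3 10.8  9.3] [ 9.8 23.5 21.1  4.7 21.5 24.3 10.1 20.9 21.3]
w6 [49.6 32.9 57.7  2.1 49.7 48.4  7.2] [21.8 32.5 39.8 27.  24.4 24.2  7.9]
expected w6 50.431604821315254
```

The hexagon holds at about 49.5° against 50.4° expected, so it hasn't backed off. Handing in.

```bash
python3 -c "
from workcell import ctrl
print(ctrl.close_job())"
```

```text
the job is handed in; nothing more can be done
None
```

The lock nut is run down and jammed on the spring washer at about 0.83 N m, with an estimated 0.27–0.29 rad of squeeze that held after release; torque stayed well under the set nut's 1.8 N m limit, its red mark measured within about 2.5 mm of its start (near the camera's error), nothing else was touched as far as I could tell, and the job is handed in with no verdict returned.

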